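# Reverse a row of chip coolers from loading tray to rack

### The job

Move all four chip coolers from the light blue-grey loading tray into the black rack, one per slot, in reverse order counted from the lime-green ends: the cooler in the tray's slot next to its lime-green end goes into the rack's slot farthest from the rack's lime-green end, and so on, until the tray's last cooler is next to the rack's lime-green end. Each must finish standing upright and flat on the floor of its slot, centred and square, its long side across the row as it stood in the tray.

Things in the scene. Friction and masses are not known exactly. Their poses are not given: they have to be found in the camera images.
- tray: Light blue-grey tray, fixed, full at the start. Origin: centre of its row at bench level; x across the row, y along it to its lime-green end bar (y 124-140 mm, to the robot's left). Slot centres x 0, y 90, 30, -30, -90 mm; floor 6 mm above the bench, 62 (x) x 56 (y) mm inside; ridges 4 mm thick, tops at 12 mm. Lip 6 mm high at x 35-57 mm carries the tags. May stand nearer or farther than the rack.
- rack: Black rack, fixed, empty at the start. Same shape, sizes, origin and axes as the tray: slot centres x 0, y 90, 30, -30, -90 mm, floor 6 mm above the bench, slots 62 (x) x 56 (y) mm inside, ridge tops at 12 mm, lime-green end bar at y 124-140 mm (to the robot's left), bare lip at x 35-57 mm. Tray and rack are each turned up to 12 degrees.
- cooler_red: Loose finned chip cooler with a red top and a black fan disc: a block 46 (x) x 36 (y) x 40 mm high, 80 to 200 g. Origin: centre of its underside, z up. Starts upright on the floor of some tray slot, its 46 mm length across the row (along tray x, within 5 degrees). Grip from above on the two end faces 46 mm apart, so that the fingers stay clear of its neighbours.
- cooler_yellow: Loose finned chip cooler with a yellow top and a black fan disc: a block 46 (x) x 36 (y) x 40 mm high, 80 to 200 g. Origin: centre of its underside, z up. Starts upright on the floor of some tray slot, its 46 mm length across the row (along tray x, within 5 degrees). Grip from above on the two end faces 46 mm apart, so that the fingers stay clear of its neighbours.
- cooler_blue: Loose finned chip cooler with a blue top and a black fan disc: a block 46 (x) x 36 (y) x 40 mm high, 80 to 200 g. Origin: centre of its underside, z up. Starts upright on the floor of some tray slot, its 46 mm length across the row (along tray x, within 5 degrees). Grip from above on the two end faces 46 mm apart, so that the fingers stay clear of its neighbours.
- cooler_white: Loose finned chip cooler with a white top and a black fan disc: a block 46 (x) x 36 (y) x 40 mm high, 80 to 200 g. Origin: centre of its underside, z up. Starts upright on the floor of some tray slot, its 46 mm length across the row (along tray x, within 5 degrees). Grip from above on the two end faces 46 mm apart, so that the fingers stay clear of its neighbours.
- tag_red: Flat red lot tag, 14 x 26 x 3 mm, fixed on the tray's lip beside the slot where the red cooler starts, 46 mm from the slot centre towards tray +x; a record of the original order. Origin: centre of its underside, 6 mm above the bench; axes parallel to the tray's.
- tag_yellow: Flat yellow lot tag, 14 x 26 x 3 mm, fixed on the tray's lip beside the slot where the yellow cooler starts, 46 mm from the slot centre towards tray +x; a record of the original order. Origin: centre of its underside, 6 mm above the bench; axes parallel to the tray's.
- tag_blue: Flat blue lot tag, 14 x 26 x 3 mm, fixed on the tray's lip beside the slot where the blue cooler starts, 46 mm from the slot centre towards tray +x; a record of the original order. Origin: centre of its underside, 6 mm above the bench; axes parallel to the tray's.
- tag_white: Flat white lot tag, 14 x 26 x 3 mm, fixed on the tray's lip beside the slot where the white cooler starts, 46 mm from the slot centre towards tray +x; a record of the original order. Origin: centre of its underside, 6 mm above the bench; axes parallel to the tray's.

How it is judged:
At the end, for the whole second after the job is handed in: Each cooler stands in the rack slot mirroring its tray slot (1st from the lime end to 4th, 2nd to 3rd, 3rd to 2nd, 4th to 1st): within 12 mm of the slot centre along and across the row, 4 mm of the floor height, tilt under 0.1 rad, x axis within 0.26 rad of the rack x either way, released, at rest (((y of tag_red in the frame of tray between 0.07 and 0.11 m and y of cooler_red in the frame of rack between -0.102 and -0.078 m) or (y of tag_red in the frame of tray between 0.01 and 0.05 m and y of cooler_red in the frame of rack between -0.042 and -0.018 m) or (y of tag_red in the frame of tray between -0.05 and -0.01 m and y of cooler_red in the frame of rack between 0.018 and 0.042 m) or (y of tag_red in the frame of tray between -0.11 and -0.07 m and y of cooler_red in the frame of rack between 0.078 and 0.102 m)) and x of cooler_red in the frame of rack between -0.012 and 0.012 m and z of cooler_red in the frame of rack between 0.002 and 0.01 m and angle between each of cooler_red, cooler_yellow, cooler_blue, cooler_white's own z axis and vertical below 0.1 rad and angle between the x axis of each of cooler_red, cooler_yellow, cooler_blue, cooler_white and the x axis of rack, either way round below 0.26 rad and linear speed of each of cooler_red, cooler_yellow, cooler_blue, cooler_white below 0.02 m/s and angular speed of each of cooler_red, cooler_yellow, cooler_blue, cooler_white below 0.2 rad/s and ((y of tag_yellow in the frame of tray between 0.07 and 0.11 m and y of cooler_yellow in the frame of rack between -0.102 and -0.078 m) or (y of tag_yellow in the frame of tray between 0.01 and 0.05 m and y of cooler_yellow in the frame of rack between -0.042 and -0.018 m) or (y of tag_yellow in the frame of tray between -0.05 and -0.01 m and y of cooler_yellow in the frame of rack between 0.018 and 0.042 m) or (y of tag_yellow in the frame of tray between -0.11 and -0.07 m and y of cooler_yellow in the frame of rack between 0.078 and 0.102 m)) and x of cooler_yellow in the frame of rack between -0.012 and 0.012 m and z of cooler_yellow in the frame of rack between 0.002 and 0.01 m and ((y of tag_blue in the frame of tray between 0.07 and 0.11 m and y of cooler_blue in the frame of rack between -0.102 and -0.078 m) or (y of tag_blue in the frame of tray between 0.01 and 0.05 m and y of cooler_blue in the frame of rack between -0.042 and -0.018 m) or (y of tag_blue in the frame of tray between -0.05 and -0.01 m and y of cooler_blue in the frame of rack between 0.018 and 0.042 m) or (y of tag_blue in the frame of tray between -0.11 and -0.07 m and y of cooler_blue in the frame of rack between 0.078 and 0.102 m)) and x of cooler_blue in the frame of rack between -0.012 and 0.012 m and z of cooler_blue in the frame of rack between 0.002 and 0.01 m and ((y of tag_white in the frame of tray between 0.07 and 0.11 m and y of cooler_white in the frame of rack between -0.102 and -0.078 m) or (y of tag_white in the frame of tray between 0.01 and 0.05 m and y of cooler_white in the frame of rack between -0.042 and -0.018 m) or (y of tag_white in the frame of tray between -0.05 and -0.01 m and y of cooler_white in the frame of rack between 0.018 and 0.042 m) or (y of tag_white in the frame of tray between -0.11 and -0.07 m and y of cooler_white in the frame of rack between 0.078 and 0.102 m)) and x of cooler_white in the frame of rack between -0.012 and 0.012 m and z of cooler_white in the frame of rack between 0.002 and 0.01 m); the robot touches nothing.
It also fails if it takes over 104 s, if anything falls off the work surface, if the arm or the gripper's body presses on something with over 40 N, if the wrist force passes 120 N, or if a joint passes its speed limit or range.

### The arm

A 7-joint arm with a two-finger parallel gripper is mounted at the origin on the work surface. World frame = base frame: x ahead of the robot, y to its left, z up, the work surface at z = 0. Lengths are in m, angles in rad, forces in N, time in s.
With the tool pointing down it reaches from about 0.4 to 0.9 m from the base axis. Payload 5.6 kg.
Tool frame: the origin (TCP) lies midway between the tips of the shut fingers; the grasp point (between the pads) lies 19 mm behind it; y points along the fingers, z is the direction in which the jaws open and shut, and the axes are right-handed (so a half turn about y gives the same grasp; the last joint's range is limited). The gripper opens to 92 mm and grips with 3 to 60 N. Pads are 20 mm wide; open, the fingers measure 128 mm over their backs; the gripper's body (75 mm by 189 mm) begins 69 mm behind the grasp point.
Start: joints at [1.3, 0.468, -0.012, 1.603, 0.006, 1.071, -0.056], TCP at [0.147, -0.633, 0.193] pointing down, gripper open.
Joint ranges: [-2.53, 2.53], [-0.31, 2.02], [-1.57, 1.55], [0.28, 2.44], [-1.29, 4.43], [0.15, 1.84], [-2.92, 2.92]. Speed limits (rad/s): [2.57, 2.57, 3.14, 3.14, 3.14, 3.14, 3.14].

### API

Orientations are given as a 3x3 rotation matrix whose columns are the frame's x, y, z axes.
In Python, from station import env, effector, solver, viewer, workorder, search_frame, tip_of gives the robot as it stands. Calls block until the motion is done:
- env.reach(position, orientation): joint-space move of the TCP to a pose.
- env.movel(position, frame=None, rate=0.15): straight line of the TCP; frame=None keeps the orientation; rate is the mean speed in m/s.
- env.goto_joints(angles): joint-space move.
- effector.release() and effector.grasp(squeeze=None): open the fingers fully, or close them until they stop; squeeze is the grip in N (None keeps the last).
- env.pause(seconds).
- solver.inverse_kinematics(position, orientation): joint angles nearest the present ones, or None.
- env.sense(): the state.
- viewer.read_camera(name): name is "scene" or "top" or "wrist"; returns (picture, depth): 480x640x3 uint8, red, green, blue; 480x640 float32, m along the optical axis (not along the pixel's ray), 0 where there is no reading.
- viewer.camera_info(name): a dict with "intrinsics" (3x3 intrinsics, pixels), "dist_coeffs" ([k1, k2, p1, p2, k3] as OpenCV has them; the pictures are not rectified), "eye" and "rotation" of the camera in the world; the wrist camera has in their place "T_tool_cam" (4x4, takes a point from camera to tool coordinates, whose origin is the TCP and whose axes are the tool frame's). Camera axes: x right, y up, looking along -z (the intrinsics and any distortion apply to the point x, -y, -z); pixel columns grow to the right and rows downward; lengths in m; the calibration is good to about 2 mm. A picture is of the moment at which its call begins: read the wrist's pose just before it. camera_info takes no time and is no camera call.
A pose or a line that the arm cannot do raises env.PlanningError and nothing moves.
- workorder.finish_job(): hands the job in, once; it reports no verdict.
Trained networks look in the newest picture that a camera, given by its name, has taken for a name from the list of things; names that differ only in an ending like _2 or _b are one class to them, and where a whole thing is asked for, a point or a joint stands for the part that bears it (a point fixed in the world has none). Each returns a list of dicts, best first, with "score" (0 to 1); they miss things now and then, are a little off and sometimes report something else, mostly with a low value. They report only what shows in the picture. A call takes as long as a camera call.
- search_frame(camera, name): "at" ([x, y, z] in m, in world coordinates, good to about 4 mm: the middle of the surface that is visible of it).
- tip_of(camera, name): "at" ([x, y, z] in m, in world coordinates, good to about 4 mm: a listed point, or the origin of a listed thing).
The state is a dict: "t": time; "joint_positions": joint angles; "joint_velocities": joint speeds; "tau": joint torques, N m; "ee_pos": TCP position; "tcp_rot": TCP orientation; "wrist_force": force on the tool from outside, world axes, zero at the start; "moment": the same for the moment, N m; "gripper_width": finger opening in m.
Only numpy, scipy, OpenCV 4.12 (cv2) and the standard library are available. Lean on these libraries where they do the work, as an engineer would, in place of code of your own. Each camera call takes 0.05 s, during which the arm holds its last target. There are 200 camera calls.

## Working session

There is one attempt and no reset: what is moved stays moved. The work goes in short steps, each a Python script; the robot and the scene stay as the last script left them, time stands still between calls to the robot, and variables do not carry over. Pictures are saved under pics/ and viewed, about 12 in all and at most 16, crops included, and the job is handed in when it is done.

```bash
mkdir -p pics; ls; cat > h.py <<'E'
import numpy as np, cv2
from station import env, effector, solver, viewer, workorder, search_frame, tip_of
def save(n,p): cv2.imwrite('pics/'+n+'.png',p[:,:,::-1])
E
python3 - <<'E'
from h import *
s=env.sense(); print(s['t'],s['ee_pos'],np.round(s['tcp_rot'],3),s['gripper_width'])
for c in ['scene','top']:
    p,d=viewer.read_camera(c); save(c+'0',p); i=viewer.camera_info(c); print(c,i)
    for n in ['tray','rack','cooler_red','cooler_yellow','cooler_blue','cooler_white','tag_red','tag_yellow','tag_blue','tag_white']:
        for f in (search_frame,tip_of):
            r=f(c,n); print(f.__name__,n,[(np.round(q['at'],3).tolist(),round(q['score'],2)) for q in r[:2]])
print(viewer.camera_info('wrist')); print(env.sense()['t'])
E
```

```text
pics
0.0 [ 0.14653986 -0.63261764  0.19255351] [[-0.974 -0.001  0.226]
 [-0.226  0.002 -0.974]
 [ 0.    -1.    -0.002]] 0.09193666041254472
scene {'intrinsics': array([[556.34949927,   0.        , 322.01649119],
       [  0.        , 556.34949927, 239.55773655],
       [  0.        ,   0.        ,   1.        ]]), 'dist_coeffs': array([-0.09982212,  0.        ,  0.        ,  0.        ,  0.        ]), 'eye': array([ 1.00724269, -0.14645452,  0.52519684]), 'rotation': array([[ 3.16103765e-01, -6.95492910e-01,  6.45265854e-01],
       [ 9.48724521e-01,  2.31414985e-01, -2.15334363e-01],
       [ 4.39335049e-04,  6.80247541e-01,  7.32982326e-01]])}
call tray [([0.669, 0.004, 0.007], 0.77)]
call tray [([0.639, 0.005, -0.003], 0.97)]
call rack [([0.466, -0.07, 0.008], 0.7)]
call rack [([0.446, -0.068, 0.003], 0.59), ([0.677, 0.036, 0.005], 0.5)]
call cooler_red [([0.647, 0.089, 0.043], 0.91)]
call cooler_red [([0.634, 0.098, 0.006], 0.62)]
call cooler_yellow [([0.652, -0.032, 0.05], 0.86)]
call cooler_yellow [([0.641, -0.03, 0.009], 0.65)]
call cooler_blue [([0.65, 0.028, 0.046], 0.62)]
c
[... 1895 characters left out ...]
 0.006], 0.72)]
call tag_white []
call tag_white [([0.688, -0.087, 0.009], 0.55)]
{'intrinsics': array([[421.5894911 ,   0.        , 317.49341526],
       [  0.        , 421.5894911 , 238.05223814],
       [  0.        ,   0.        ,   1.        ]]), 'dist_coeffs': array([-0.02171421,  0.        ,  0.        ,  0.        ,  0.        ]), 'T_tool_cam': array([[-8.18624374e-04, -9.66823935e-01, -2.55442380e-01,
        -7.16044143e-02],
       [-3.58358072e-04,  2.55442732e-01, -9.66824122e-01,
        -1.91773913e-01],
       [ 9.99999601e-01, -6.99925952e-04, -5.55580808e-04,
         1.29146083e-04],
       [ 0.00000000e+00,  0.00000000e+00,  0.00000000e+00,
         1.00000000e+00]])}
2.1
```

View pics/top0.png

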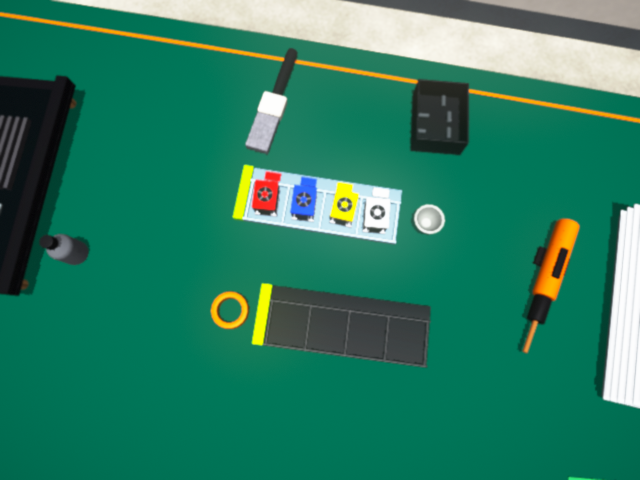

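View pics/scene0.png

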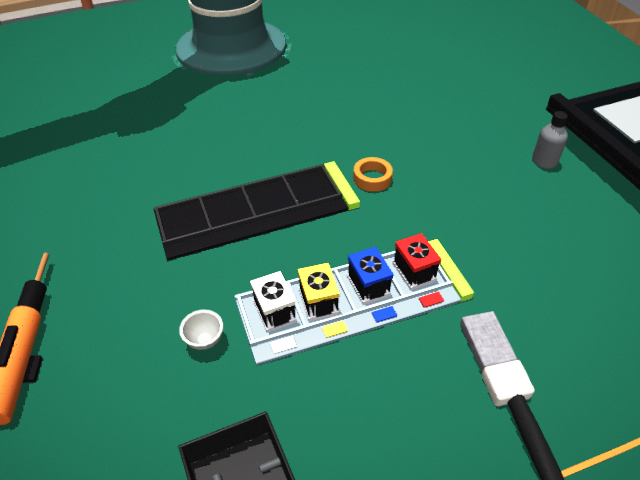

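Top view: the tray, about (245–400, 170–240), holds red, blue, yellow, white counted from the lime end. The rack, about (255–430, 285–365), is empty and nearer the robot. The detections agree with this. Next I'll look closer with the wrist camera over both.

```bash
cat >> h.py <<'E'
def R(a,s=1):
    z=s*np.array([np.cos(a),np.sin(a),0]); y=np.array([0,0,-1.]); return np.column_stack([np.cross(y,z),y,z])
def cloud(cam,s=None):
    """world xyz per pixel, picture"""
    i=viewer.camera_info(cam); s=env.sense(); p,d=viewer.read_camera(cam)
    if cam=='wrist':
        T=i['T_tool_cam']; r=s['tcp_rot']@T[:3,:3]; e=s['ee_pos']+s['tcp_rot']@T[:3,3]
    else: r,e=i['rotation'],i['eye']
    v,u=np.mgrid[:480,:640]; uv=np.stack([u,v],-1).reshape(-1,1,2).astype(float)
    n=cv2.undistortPoints(uv,i['intrinsics'],i['dist_coeffs']).reshape(480,640,2)
    P=np.stack([n[...,0]*d,-n[...,1]*d,-d],-1)@r.T+e
    P[d==0]=np.nan
    return P,p,d,(r,e)
E
python3 - <<'E'
from h import *
s=env.sense()
a=np.radians(-5)
for sg in (1,-1):
    for q in ([.637,.006,.15],[.452,-.07,.15],[.452,.02,.02],[.46,-.16,.02],[.64,.1,.02]):
        print(sg,q,np.round(solver.inverse_kinematics(np.array(q),R(a,sg)),2) if solver.inverse_kinematics(np.array(q),R(a,sg)) is not None else None)
E
```

```text
1 [0.637, 0.006, 0.15] [ 0.42  0.6  -0.68  1.64  0.42  1.05 -0.47]
1 [0.452, -0.07, 0.15] [ 0.66  0.28 -0.66  2.07  0.22  0.87 -0.21]
1 [0.452, 0.02, 0.02] [ 0.44  0.53 -0.67  2.16  0.56  0.63 -0.71]
1 [0.46, -0.16, 0.02] [ 0.67  0.53 -0.48  2.09  0.41  0.62 -0.19]
1 [0.64, 0.1, 0.02] [ 0.22  0.77 -0.61  1.69  0.55  0.86 -0.71]
-1 [0.637, 0.006, 0.15] [ 0.73  0.95 -1.33  1.62  0.94  1.35  2.31]
-1 [0.452, -0.07, 0.15] [-0.99  0.5   1.38  2.15 -0.6   0.98 -2.51]
-1 [0.452, 0.02, 0.02] [ 0.87  0.99 -1.33  2.14  1.15  1.09  1.96]
-1 [0.46, -0.16, 0.02] [ 0.17  0.47  0.12  2.12 -0.1   0.56 -2.87]
-1 [0.64, 0.1, 0.02] [ 0.57  1.21 -1.34  1.66  1.22  1.32  2.05]
```

```bash
python3 - <<'E'
from h import *
a=np.radians(-5)
C=[]
for k,q in enumerate(([.47,-.07,.17],[.63,.0,.17])):
    env.reach(np.array(q),R(a)); env.pause(.3)
    P,p,d,(r,e)=cloud('wrist'); save('w%d'%k,p); np.savez('w%d.npz'%k,P=P,p=p,r=r,e=e); C.append((P,p))
    for n in ['cooler_red','cooler_blue','cooler_yellow','cooler_white']:
        print(n,[(np.round(t['at'],3).tolist(),round(t['score'],2)) for t in search_frame('wrist',n)[:1]])
print(env.sense()['t'])
# orthoview 1mm/px: rows = x down->up, cols = y left
for k,(P,p) in enumerate(C):
    m=np.isfinite(P[...,2])
    c=((.30-P[...,1])*1500); rr=((.75-P[...,0])*1500)
    im=np.zeros((600,800,3),np.uint8); hm=np.zeros((600,800),np.uint8)
    ok=m&(c>=0)&(c<799)&(rr>=0)&(rr<599)
    o=np.argsort(P[...,2][ok]); ci=c[ok][o].astype(int); ri=rr[ok][o].astype(int)
    im[ri,ci]=p[ok][o]; hm[ri,ci]=np.clip(P[...,2][ok][o]*4000+20,0,255)
    cv2.imwrite('pics/o%d.png'%k,cv2.dilate(im[:,:,::-1],np.ones((2,2)))); cv2.imwrite('pics/hm%d.png'%k,cv2.dilate(hm,np.ones((2,2))))
    for nm,pt in (('bench',(.55,-.02)),):
        pass
E
cd pics; python3 -c "
import cv2,numpy as np
a=[cv2.resize(cv2.imread(f),(400,300),interpolation=cv2.INTER_AREA) for f in ('w0.png','w1.png')]
b=[cv2.resize(cv2.imread(f),(400,300),interpolation=cv2.INTER_AREA) for f in ('hm0.png','hm1.png')]
cv2.imwrite('m.png',np.vstack([np.hstack(a),np.hstack(b)]))"
```

```text
cooler_red [([0.622, 0.076, 0.012], 0.62)]
cooler_blue [([0.634, 0.033, 0.046], 0.86)]
cooler_yellow [([0.633, -0.028, 0.046], 0.63)]
cooler_white [([0.632, -0.078, 0.047], 0.97)]
cooler_red [([0.634, 0.094, 0.043], 0.58)]
cooler_blue [([0.643, 0.037, 0.048], 0.68)]
cooler_yellow [([0.639, -0.024, 0.043], 0.86)]
cooler_white [([0.636, -0.074, 0.047], 0.59)]
6.25
```

View pics/m.png

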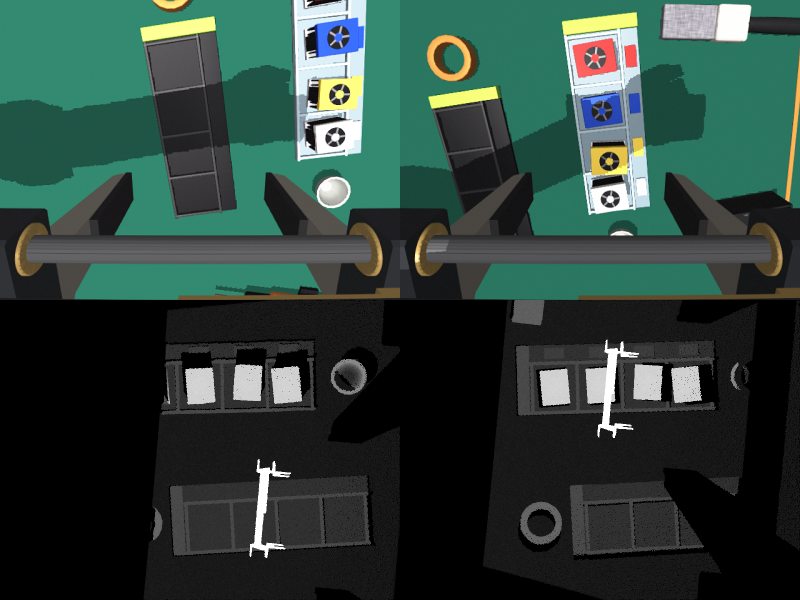

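Wrist views: both holders are fully visible. In the right picture the tray spans about (563–650, 15–215) with red, blue, yellow and white from the lime end. In the left picture the rack spans about (142–237, 18–217) and is empty. I'll fit rectangles to the height map.

```bash
cat >> h.py <<'E'
def rect(pts):
    (c,(w,h),_)=cv2.minAreaRect((pts*1000).astype(np.float32)); b=cv2.boxPoints(cv2.minAreaRect((pts*1000).astype(np.float32)))
    e0,e1=b[1]-b[0],b[2]-b[1]
    L=e0 if np.hypot(*e0)>np.hypot(*e1) else e1
    return np.array(c)/1000,max(w,h),min(w,h),L/np.hypot(*L)
def biggest(m):
    m=cv2.morphologyEx(m.astype(np.uint8),cv2.MORPH_OPEN,np.ones((3,3)))
    n,l,st,_=cv2.connectedComponentsWithStats(m); return l==1+np.argmax(st[1:,4])
def fit_holder(P,box):
    x0,x1,y0,y1=box; X,Y,Z=P[...,0],P[...,1],P[...,2]
    m=biggest((X>x0)&(X<x1)&(Y>y0)&(Y<y1)&(Z>.0035)&(Z<.016))
    c,L,W,d=rect(P[m][:,:2])
    if d[1]<0: d=-d
    a=np.arctan2(-d[0],d[1])   # yaw: y axis=(-sin,cos)
    return c,L,W,a,P[m],m
def fit_top(P,c):
    X,Y,Z=P[...,0],P[...,1],P[...,2]
    m=biggest((np.hypot(X-c[0],Y-c[1])<.035)&(Z>.041)&(Z<.051))
    cc,L,W,d=rect(P[m][:,:2])
    if d[0]<0: d=-d
    return cc,L,W,np.arctan2(d[1],d[0]),np.median(P[m][:,2])
E
python3 - <<'E'
from h import *
T={}
for k in (0,1):
    f=np.load('w%d.npz'%k); P,p=f['P'],f['p']; hsv=cv2.cvtColor(p,cv2.COLOR_RGB2HSV)
    for n,b in (('rack',(.38,.54,-.25,.12)),('tray',(.57,.72,-.2,.2))):
        c,L,W,a,pts,m=fit_holder(P,b)
        R2=np.array([[np.cos(a),-np.sin(a)],[np.sin(a),np.cos(a)]])
        lime=(hsv[...,0]>22)&(hsv[...,0]<45)&(hsv[...,1]>120)&(hsv[...,2]>100)&(np.abs(P[...,1]-c[1])<.2)&(P[...,2]<.02)
        lime&=m; 
        # local coords with y=0 from lime bar and rect
        loc=(pts[:,:2]-c)@R2; lm=(P[lime][:,:2]-c)@R2
        o=c+R2@np.array([-.011,loc[:,1].max()-.140])
        print(k,n,'c',c.round(4),'L,W',round(L,1),round(W,1),'deg',round(np.degrees(a),2),'origin',o.round(4),'lime y',np.percentile(lm[:,1],[1,50,99]).round(4) if len(lm) else None,'x',np.percentile(lm[:,0],[1,99]).round(4) if len(lm) else None,'ymax',loc[:,1].max().round(4))
        for s in (.09,.03,-.03,-.09):
            q=o+R2@np.array([0,s]); mm=np.hypot(P[...,0]-q[0],P[...,1]-q[1])<.012
            print('  slot',s,q.round(4),'z med',np.nanmedian(P[...,2][mm]).round(4),end='')
            if n=='tray':
                r=fit_top(P,q); print('  top',r[0].round(4),np.round(r[1:3],1),np.degrees(r[3]).round(1),r[4].round(4))
            else: print()
E
```

```text
0 rack c [ 0.463  -0.0603] L,W 264.1 92.6 deg 3.18 origin [ 0.4525 -0.0689] lime y [0.1157 0.1162 0.1316] x [-0.0458  0.0458] ymax 0.132
  slot 0.09 [0.4475 0.021 ] z med 0.0066
  slot 0.03 [ 0.4508 -0.0389] z med 0.2965
  slot -0.03 [ 0.4542 -0.0988] z med 0.0068
  slot -0.09 [ 0.4575 -0.1587] z med 0.0067
0 tray c [ 0.6471 -0.0165] L,W 205.9 93.7 deg 1.44 origin [ 0.637  -0.0538] lime y [-0.0214 -0.0038  0.0036] x [0.0287 0.0419] ymax 0.103
  slot 0.09 [0.6347 0.0362] z med 0.0469  top [0.6361 0.0333] [47.6 36.3] 4.2 0.0465
  slot 0.03 [ 0.6362 -0.0238] z med 0.0468  top [ 0.6401 -0.03  ] [47.3 36.3] -2.6 0.0466
  slot -0.03 [ 0.6377 -0.0838] z med 0.0471  top [ 0.6372 -0.0821] [46.9 37.1] 5.6 0.0467
  slot -0.09 [ 0.6392 -0.1438] z med 0.0009Traceback (most recent call last):
  File "<stdin>", line 18, in <module>
  File "h.py", line 34, in fit_top
    m=biggest((np.hypot(X-c[0],Y-c[1])<.035)&(Z>.041)&(Z<.051))
  File "h.py", line 24, in biggest
    n,l,st,_=cv2.connectedComponentsWithStats(m); return l==1+np.argmax(st[1:,4])
                                                              ~~~~~~~~~^^^^^^^^^^
    return _wrapfunc(a, 'argmax', axis=axis, out=out, **kwds)
    return bound(*args, **kwds)
ValueError: attempt to get argmax of an empty sequence
```

```bash
python3 - <<'E'
from h import *
f=np.load('w1.npz'); P,p=f['P'],f['p']
c,L,W,a,pts,m=fit_holder(P,(.57,.72,-.2,.2)); R2=np.array([[np.cos(a),-np.sin(a)],[np.sin(a),np.cos(a)]])
o=c+R2@np.array([-.011,-.008]); print('tray',c.round(4),round(L,1),round(W,1),np.degrees(a).round(2),o.round(4))
for s,n in zip((.09,.03,-.03,-.09),('red','blue','yellow','white')):
    q=o+R2@np.array([0,s]); r=fit_top(P,q); print(n,q.round(4),'top',r[0].round(4),np.round(r[1:3],1),np.degrees(r[3]).round(1),r[4].round(4))
# rack from view1 and top camera checks
for cam in ('top','scene'):
    Q=cloud(cam)[0]
    for n,b in (('rack',(.38,.54,-.25,.12)),('tray',(.57,.72,-.2,.2))):
        try:
            c,L,W,a,pts,m=fit_holder(Q,b); print(cam,n,c.round(4),round(L,1),round(W,1),np.degrees(a).round(2))
        except Exception as e: print(cam,n,e)
    for q in ((.6365,.0955),(.6361,.0333),(.6401,-.03),(.6372,-.0821)):
        r=fit_top(Q,q); print(cam,'top',r[0].round(4),np.round(r[1:3],1),np.degrees(r[3]).round(1),r[4].round(4))
E
```

```text
tray [0.6465 0.0125] 263.4 92.5 1.58 [0.6357 0.0042]
red [0.6333 0.0941] top [0.6339 0.0939] [46.1 36.5] 5.0 0.0467
blue [0.6349 0.0342] top [0.6365 0.0329] [46.1 36.2] 3.9 0.0467
yellow [ 0.6366 -0.0258] top [ 0.6402 -0.0305] [45.7 36.7] -3.3 0.0468
white [ 0.6382 -0.0858] top [ 0.6377 -0.0816] [46.  36.4] 6.0 0.0467
top rack [0.4575 0.0356] 92.6 74.7 -86.51
top tray [0.6436 0.102 ] 92.9 88.1 -88.19
top top [0.6322 0.0972] [47.5 34.3] 11.6 0.0461Traceback (most recent call last):
  File "<stdin>", line 15, in <module>
  File "h.py", line 34, in fit_top
    m=biggest((np.hypot(X-c[0],Y-c[1])<.035)&(Z>.041)&(Z<.051))
  File "h.py", line 24, in biggest
    n,l,st,_=cv2.connectedComponentsWithStats(m); return l==1+np.argmax(st[1:,4])
                                                              ~~~~~~~~~^^^^^^^^^^
    return _wrapfunc(a, 'argmax', axis=axis, out=out, **kwds)
    return bound(*args, **kwds)
ValueError: attempt to get argmax of an empty sequence
```

The wrist views agree to about 1 mm. Both holders fit as 264 × 92 mm, the rack slot floors read z≈6.7 mm, and the cooler tops read 46.7 mm (46 expected). I'll start with red.

```bash
cat >> h.py <<'E'
RO,RA=np.array([.4525,-.0689]),np.radians(3.18)
TOP={'red':(.6339,.0939,5.0),'blue':(.6363,.0331,4.0),'yellow':(.6402,-.0303,-3.0),'white':(.6376,-.0818,5.8)}
DST={'red':-.09,'blue':-.03,'yellow':.03,'white':.09}
UP=.125; ZG=.020
def job(n,up=UP):
    x,y,d=TOP[n]; Rg=R(np.radians(d)); Rp=R(RA)
    q=RO+DST[n]*np.array([-np.sin(RA),np.cos(RA)])
    env.reach(np.array([x,y,up]),Rg); env.movel(np.array([x,y,ZG]),rate=.12)
    s=env.sense(); print(n,'pre',s['ee_pos'].round(4),s['wrist_force'].round(1))
    effector.grasp(squeeze=25); s=env.sense(); print(' grip w',round(s['gripper_width'],4),s['wrist_force'].round(1))
    env.movel(np.array([x,y,up]),rate=.12); s=env.sense(); print(' lifted w',round(s['gripper_width'],4),s['wrist_force'].round(1))
    if s['gripper_width']<.04: print('LOST'); return
    env.reach(np.array([*q,up]),Rp); env.movel(np.array([*q,.04]),rate=.12); env.movel(np.array([*q,ZG+.0005]),rate=.04)
    s=env.sense(); print(' down',s['ee_pos'].round(4),s['wrist_force'].round(1),round(s['gripper_width'],4))
    effector.release(); env.pause(.2); env.movel(np.array([*q,up]),rate=.15)
    s=env.sense(); print(' t',round(s['t'],2),s['wrist_force'].round(1))
def check(tag):
    P,p,d,_=cloud('wrist'); save(tag,p)
    R2=np.array([[np.cos(RA),-np.sin(RA)],[np.sin(RA),np.cos(RA)]])
    for n in DST:
        q=RO+R2@np.array([0,DST[n]])
        try: r=fit_top(P,q); print(n,'rack xy mm',((r[0]-RO)@R2*1000).round(1),'err y',round((((r[0]-RO)@R2)[1]-DST[n])*1000,1),np.round(r[1:3],1),'dyaw',np.degrees(r[3]-RA).round(1),'z',r[4].round(4))
        except ValueError: print(n,'none')
E
python3 - <<'E'
from h import *
job('red')
env.reach(np.array([.49,-.07,.17]),R(RA)); env.pause(.2); check('c1'); print(env.sense()['t'])
E
```

```text
red pre [0.6346 0.0941 0.0208] [-0.  -0.4 -0.2]
 grip w 0.0457 [-0.4  0.4  0.6]
 lifted w 0.0455 [ 0.6 -0.2 -2. ]
 down [ 0.4574 -0.1586  0.0202] [-0.5 -0.5  0.1] 0.0457
 t 14.15 [-0.2  0.1 -0.5]
red rack xy mm [ -0.4 -89.1] err y 0.9 [46.  36.8] dyaw -0.6 z 0.0466
blue none
yellow none
white none
14.9
```

View pics/c1.png

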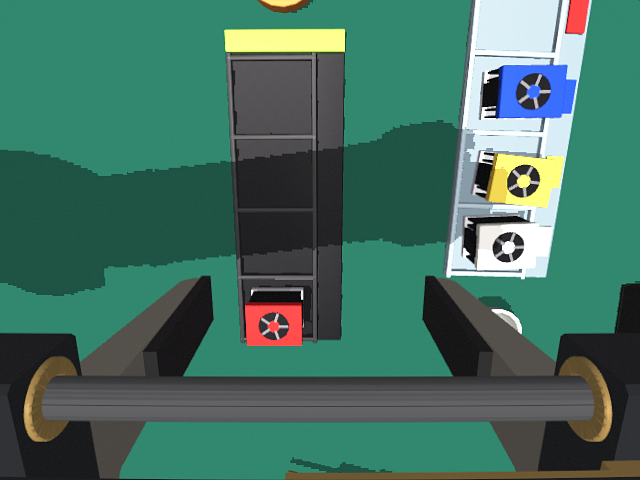

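Red, at about (273, 322), stands in the slot farthest from the rack's lime end, off by 1 mm and level. Blue (533, 92), yellow (523, 180) and white (508, 245) have not moved. I'll do the remaining three.

```bash
python3 - <<'E'
from h import *
for n in ('blue','yellow','white'): job(n)
env.reach(np.array([.49,-.07,.17]),R(RA)); env.pause(.2); check('c2')
env.reach(np.array([.60,.02,.2]),R(RA)); env.pause(.2); check('c3'); print(env.sense()['t'])
E
```

```text
blue pre [0.637  0.0333 0.0209] [0.3 0.1 0.2]
 grip w 0.0456 [ 0.4 -0.3  0.6]
 lifted w 0.0456 [-0.4 -0.7 -1.2]
 down [ 0.4541 -0.0987  0.0203] [-0.7  1.  -1.3] 0.0454
 t 22.74 [-0.2  0.5  0.1]
yellow pre [ 0.6409 -0.0301  0.0208] [-0.7  0.4  0.6]
 grip w 0.0455 [-0.2  0.4 -0.2]
 lifted w 0.0457 [-0.  -0.  -1.9]
 down [ 0.4508 -0.0389  0.0203] [-0.   0.6 -1. ] 0.045
 t 30.51 [-0.2 -0.4 -0.8]
white pre [ 0.6383 -0.0816  0.0208] [-0.1  0.1  0.2]
 grip w 0.0452 [-0.6 -0.5 -0.7]
 lifted w 0.0455 [ 0.6  0.1 -1.2]
 down [0.4474 0.0211 0.0203] [-0.2 -0.3 -0.5] 0.0452
 t 38.33 [-0.4 -0.5  0.3]
red rack xy mm [ -0.2 -89.1] err y 0.9 [46.2 37.4] dyaw 0.5 z 0.0466
blue rack xy mm [ -0.1 -30. ] err y -0.0 [46.  36.9] dyaw -0.3 z 0.0468
yellow rack xy mm [-0.3 30. ] err y 0.0 [45.9 35.8] dyaw 0.0 z 0.0468
white rack xy mm [-0.4 89.8] err y -0.2 [46.4 36.2] dyaw -0.1 z 0.0467
red none
blue rack xy mm [-17.9 -13.3] err y 16.7 [13.8  7.3] dyaw 37.7 z 0.0462
yellow rack xy mm [-0.2 30.5] err y 0.5 [46.3 36.7] dyaw 0.2 z 0.0466
white rack xy mm [ 0.1 89.8] err y -0.2 [46.8 36.1] dyaw -0.4 z 0.0468
39.9833
```

View pics/c2.png

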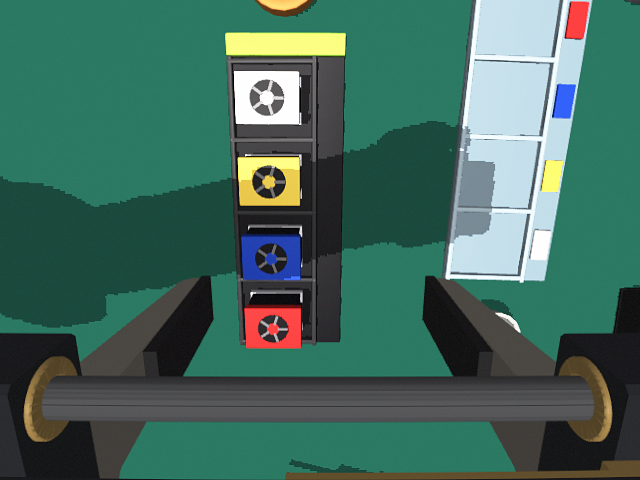

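The rack now reads, from its lime end: white (267, 97), yellow (268, 181), blue (271, 258), red (273, 328). That is the reverse of the tags on the tray lip: red, blue, yellow, white. All four are square and seated. The odd blue and missing red readings in the second check come from the gripper blocking that view.

```bash
python3 -c "
from h import *
workorder.finish_job(); print(env.sense()['t'])"
```

```text
the job is handed in; nothing more can be done
the job is handed in; nothing more can be done
```

All four coolers are in the rack in reverse order, and the job is handed in. Counted from the rack's lime-green end they stand white, yellow, blue, red; the tray's tags read red, blue, yellow, white. The last clock reading before hand-in was about 40 s of the 104 s allowed.

- **Final check:** in the last full wrist-camera view, each cooler was within 1 mm of its slot centre and within 0.5° of square to the rack. The tops read 46.6–46.8 mm (46 expected), so all are flat on the slot floor. The gripper was open and clear.
- **Readings that disagreed:** a second view from farther off confirmed only white and yellow. The gripper or the picture edge hid the other two: red was not found and blue gave an unusable partial reading. Early checks of holder and cooler positions from the fixed top camera also failed, probably because the arm was in its view. I relied on the wrist views, which agreed with each other to about 1 mm on the coolers measured in both.

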